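# Turn and stack a tote in the furniture shop

## Task

Take the empty orange tote off the sloping stand and stack it on the blue tote of furniture feet. These totes nest when their yellow ends point the same way, so turn the orange one end for end and set it down gently, without dropping it, so that it seats level on the blue tote's ledges, clear of the feet, and let go. Leave the blue tote where it stands, with its feet in it, and everything else undisturbed.

Things in the scene. Friction and masses are not known exactly. Their poses are not given: they have to be found in the camera images.
- tote_top: Empty orange stack-and-nest tote, 0.18 to 0.29 kg, on the stand at first, its top leaning 28 degrees towards the stand's low side. 124 mm (its x) by 174 mm (its y) over the rim, 70 mm tall. Origin: centre of its underside; z out of its open top; +y to its yellow end. Walls 3 mm, leaning out 6 degrees: underside 95 x 145 mm, inside of the mouth 104 x 154 mm.
- tote_top_grip_pos (a point): Grip on the rim of the orange tote's +x long side, 12 mm below the top, at (57, -14, 58) mm in its frame, axes as the tote's. Rim and wall are 10 mm across here (x = 52 to 62 mm at the top), 46 mm long (along y) and 22 mm deep from the top; clear inside the tote for 25 mm either way along y.
- tote_top_grip_neg (a point): The same grip on its -x long side, at (-57, -14, 58) mm in its frame. (Each end also has such a grip in its middle, 60 mm long, |y| = 77 to 87 mm.)
- tote_top_marked_end (a point): Middle of the orange tote's yellow end, at the top of the wall: (0, 80, 70) mm in its frame.
- tote_low: Blue tote (0.45 kg) standing loose on the bench, same shape and axes as the orange one, holding four loose feet whose tops are 48 mm above its underside. Two inward channels on each long wall, at y = -64 to -42 and 14 to 36 mm, end in flat ledges (|x| = 40 to 52 mm) 62 mm above its underside.
- tote_low_seat (a point): Point (0, 0, 62) mm in the blue tote's frame, level with its ledges, axes as the tote's. The orange tote, turned end for end, rests with the centre of its underside here, 8 mm down inside the mouth, with about 3.5 mm play each way. Not turned, it sinks deeper.
- tote_low_marked_end (a point): Middle of the blue tote's yellow end, at the top of the wall: (0, 80, 70) mm in its frame.
- stand: Fixed plywood picking stand, 214 mm wide (its y). Its top rises 28 degrees towards its +x, 72 mm above the bench at the middle and 110 mm at the high edge; a lip along the low edge and edges along both sides stand 16 mm above the slope. Origin: on the bench, under the middle of the slope.
- foot0: One of the four loose wooden furniture feet standing in the blue tote, 38 mm across, 45 mm tall; origin under its centre.
- foot1: One of the four loose wooden furniture feet standing in the blue tote, 38 mm across, 45 mm tall; origin under its centre.
- foot2: One of the four loose wooden furniture feet standing in the blue tote, 38 mm across, 45 mm tall; origin under its centre.
- foot3: One of the four loose wooden furniture feet standing in the blue tote, 38 mm across, 45 mm tall; origin under its centre.
- glue: Bystander: white glue bottle with a green cap, 56 mm across, 150 mm tall; origin on its underside.
- spray: Bystander: red spray can with a yellow band, 58 mm across, 170 mm tall; origin on its underside.
- stapler: Bystander: red and black air stapler lying on its side, about 230 x 200 mm, 55 mm high; origin on its underside.
- square: Bystander: flat steel square, 4 mm thick, legs 340 and 240 mm; origin on its underside.
- plane: Bystander: hand plane with dark wooden handles, 220 x 60 mm, about 105 mm tall; origin on its underside.
- offcut: Bystander: pale wooden offcut, 120 x 50 mm, 32 mm tall; origin on its underside.

How it is judged:
By the outcome, as a careful person would: the job done as asked, in the order asked, and still so for the second after the job is handed in, with the robot touching nothing.
It also fails if it takes over 38 s, if anything falls off the work surface, if the arm or the gripper's body presses on something with over 40 N, if the wrist force passes 120 N, or if a joint passes its speed limit or range.

## Robot

A 6-joint arm with a two-finger parallel gripper is mounted at the origin on the work surface. World frame = base frame: x ahead of the robot, y to its left, z up, the work surface at z = 0. Lengths are in m, angles in rad, forces in N, time in s.
With the tool pointing down it reaches from about 0.225 to 0.875 m from the base axis. Payload 3.4 kg.
Tool frame: the origin (TCP) lies on the centre line of the jaws, within the pads' length; the fingertips stand 17 mm ahead of it and the grasp point (between the pads) lies 2 mm behind it (manip.finger_overhang is the distance from the TCP to the fingertips, in m); y points along the fingers, x is the direction in which the jaws open and shut, and the axes are right-handed (so a half turn about y gives the same grasp; the last joint's range is limited). The gripper opens to 85 mm and grips with 20 to 120 N. Pads are 22 mm wide; open, the fingers measure 114 mm over their backs; the gripper's body (76 mm by 85 mm) begins 54 mm behind the grasp point. The pads swing forward as they close: fully open they stand 13 mm farther back than shut.
Start: joints at [1.111, 0.276, 1.505, -0, 1.361, -0.121], TCP at [0.191, 0.542, 0.225] pointing down, gripper open.
Joint ranges: [-2.89, 2.89], [-0.75, 2.08], [0.22, 2.7], [-1.18, 4.32], [0.11, 2.71], [-2.7, 2.7]. Speed limits (rad/s): [2.57, 2.57, 3.14, 3.14, 3.14, 3.14].

## Interface

Orientations are given as a unit quaternion [w, x, y, z].
In Python, from rig import manip gives the robot as it stands.
- The arm moves only by the tool arm_command, never from a script. Its argument "commands" is a list of rows, each a list of 3 entries, a list of its own where there are three numbers: the finger opening in cm, from 0 to 8.54, then the shift along the world's x, y, z in cm, then the turn about the world's z in rad. A call has 1 to 12 rows; each row shifts and turns the commanded pose from where the row before left it; what a row does not reach is not made up. A row lasts 1/10 s, in which the tool goes at most 50 mm and 8.59 degrees, less where a joint would pass 70% of its speed; a pose out of reach is approached as far as the arm can. A call with a gripper value outside its range is refused whole. The fingers move at their own pace and stop on an object; "grip_force" is the grip in N (left out, the last holds). Time passes only in rows, so rows that do not move let the fingers close. It gives the time, the measured TCP pose, the force and the opening at its end, in the units of the state.
- manip.get_state(): the state, without advancing time (a new reading comes with each control period).
- manip.get_image(name): name is "scene" or "top" or "wrist"; returns a dict with "pixels" (384x512x3 uint8, red, green, blue), "range_z" (384x512 float32, m along the optical axis (not along the pixel's ray), 0 where there is no reading), "intrinsics" (3x3 intrinsics, pixels), "R" (3x3) and "t" (3): a world point X has camera coordinates R X + t. Camera axes: x right, y down, z forward; pixel columns grow to the right and rows downward; lengths in m; the calibration is good to about 2 mm. A picture is of the moment at which its call begins.
- manip.sign_off(): hands the job in, once; it reports no verdict.
The state is a dict: "clock": time; "qpos": joint angles; "qd": joint speeds; "effort": joint torques, N m; "position": TCP position; "ee_rot": TCP orientation; "contact_force": force on the tool from outside, world axes, zero at the start; "moment": the same for the moment, N m; "width": finger opening in m.
Only numpy, scipy, OpenCV 4.12 (cv2) and the standard library are available. Lean on these libraries where they do the work, as an engineer would, in place of code of your own. Each camera call takes 0.05 s, during which the arm holds its last target.

## Working session

There is one attempt and no reset: what is moved stays moved. The work goes in short steps, Python scripts to look and compute and a tool call to move; the robot and the scene stay as the last step left them, time stands still between calls to the robot, and variables do not carry over. Pictures are saved under pics/ and viewed, and the job is handed in when it is done.

Besides the shell and the picture viewer there is one more tool, called after "Request:" as a command line: name --argument value ..., lists and objects as JSON in quotes. arm_command: Moves the arm, as the interface text tells. Its arguments: {"type":"object","properties":{"commands":{"type":"array"},"grip_force":{"type":"number"}},"required":["commands"]}

```bash
ls; mkdir -p pics; python3 - <<'E'
from rig import manip
import cv2, numpy as np
s=manip.get_state(); print({k:np.round(v,3) for k,v in s.items()})
for n in ["scene","top"]:
    im=manip.get_image(n); np.savez(f"{n}0.npz",**im)
    cv2.imwrite(f"pics/{n}0.png",cv2.resize(im["pixels"][:,:,::-1],(800,600)))
    print(n,im["intrinsics"],im["R"],im["t"])
E
```

```text
pics
{'clock': np.float64(0.0), 'qpos': array([ 1.111,  0.277,  1.506, -0.   ,  1.361, -0.121]), 'qd': array([ 0.   , -0.   ,  0.003,  0.   ,  0.002, -0.001]), 'effort': array([ 0.0000e+00, -4.1678e+01, -2.4581e+01, -0.0000e+00,  1.1000e-02,
        0.0000e+00]), 'position': array([0.191, 0.542, 0.224]), 'ee_rot': array([-0.577,  0.577,  0.408, -0.409]), 'contact_force': array([ 1.014, -0.446, -1.228]), 'moment': array([-0.023,  0.009, -0.054]), 'width': np.float64(0.085)}
scene [[388.89045473   0.         256.82972991]
 [  0.         388.89045473 193.86920825]
 [  0.           0.           1.        ]] [[-0.50133521  0.8649976   0.02102753]
 [ 0.49360828  0.30587614 -0.81411956]
 [-0.71064328 -0.39776743 -0.58031646]] [ 0.30677519 -0.13838761  1.52493416]
top [[440.2965078    0.         258.30241986]
 [  0.         440.2965078  195.1955275 ]
 [  0.           0.           1.        ]] [[-0.00576338 -0.99993064 -0.01027136]
 [-0.9834764   0.00752655 -0.18087983]
 [ 0.18094459  0.00905916 -0.98345157]] [-0.04263267  0.55488639  1.17471364]
```

View pics/scene0.png

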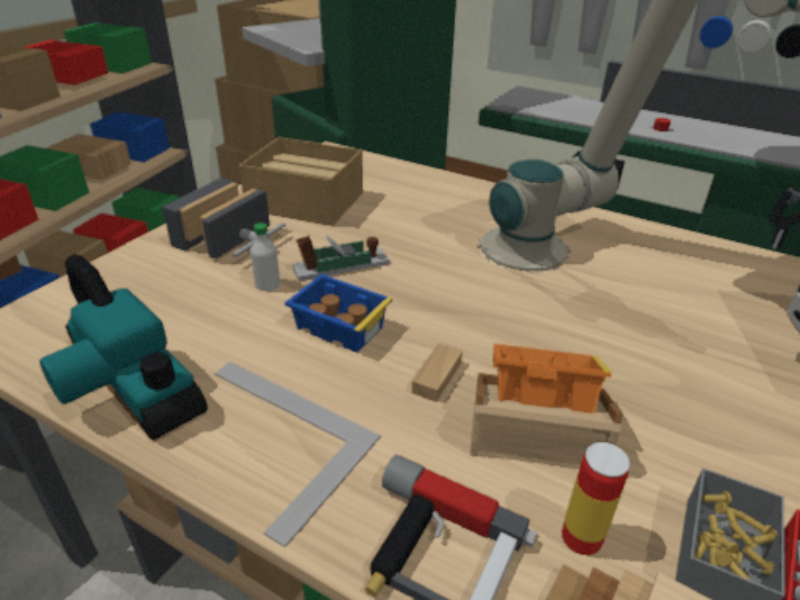

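View pics/top0.png

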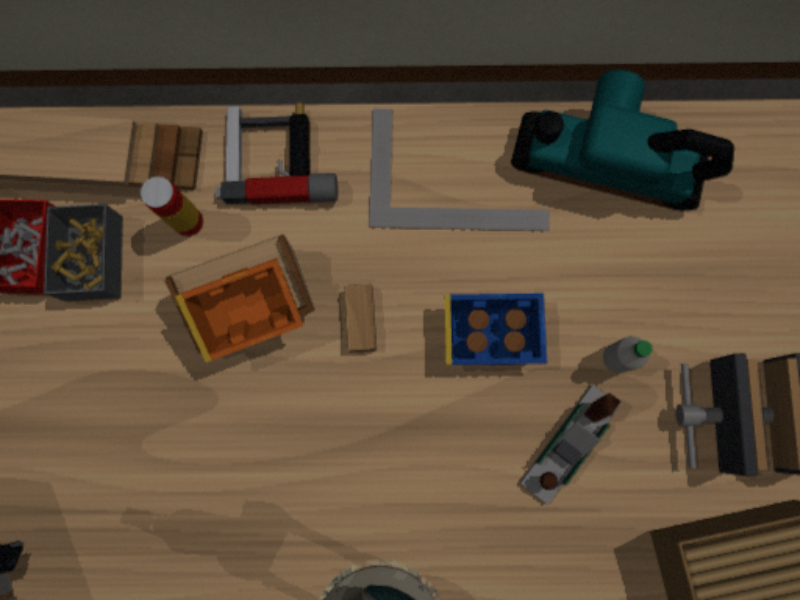

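```bash
cat > h.py <<'E'
import numpy as np, cv2
def cloud(im):
    K=im["intrinsics"];z=im["range_z"];v,u=np.mgrid[:z.shape[0],:z.shape[1]]
    c=np.stack([(u-K[0,2])/K[0,0]*z,(v-K[1,2])/K[1,1]*z,z],-1)
    W=(c-im["t"])@im["R"]; W[z<=0]=np.nan
    return W
def crop(im,u0,v0,u1,v1,name,W=800,H=600):
    p=im["pixels"][v0:v1,u0:u1,::-1]; s=min(W/p.shape[1],H/p.shape[0])
    cv2.imwrite(name,cv2.resize(p,None,fx=s,fy=s,interpolation=cv2.INTER_CUBIC)); return s
E
python3 - <<'E'
from h import *
for n in ["top","scene"]:
    im=dict(np.load(n+"0.npz")); W=cloud(im); hsv=cv2.cvtColor(im["pixels"],cv2.COLOR_RGB2HSV)
    ok=np.isfinite(W[...,0])
    reg=(W[...,2]>0.005)&(W[...,2]<.3)
    org=(hsv[...,0]>3)&(hsv[...,0]<14)&(hsv[...,1]>190)&reg
    blu=(hsv[...,0]>105)&(hsv[...,0]<125)&(hsv[...,1]>150)&reg
    yel=(hsv[...,0]>20)&(hsv[...,0]<32)&(hsv[...,1]>180)&reg
    for nm,m in(("org",org),("blu",blu),("yel",yel)):
        k,l,st,c=cv2.connectedComponentsWithStats(m.astype(np.uint8))
        for i in range(1,k):
            if st[i,4]>40:
                P=W[l==i]; print(n,nm,st[i],np.round(np.nanmin(P,0),3),np.round(np.nanmax(P,0),3))
im=dict(np.load("top0.npz"))
crop(im,95,140,215,235,"pics/to.png"); crop(im,270,170,370,245,"pics/tb.png")
im=dict(np.load("scene0.npz")); crop(im,290,200,410,300,"pics/so.png")
E
```

```text
top org [ 116  166   77   64 2876] [0.457 0.128 0.047] [0.616 0.315 0.165]
top blu [ 289  188   60   45 1203] [ 0.448 -0.29   0.005] [ 0.571 -0.131  0.078]
top yel [104 126  23  22 228] [0.697 0.332 0.036] [0.74  0.372 0.123]
top yel [113 189  22  42 169] [0.454 0.28  0.063] [0.553 0.337 0.163]
top yel [285 189   3  44  98] [ 0.449 -0.125  0.064] [ 0.567 -0.118  0.075]
scene org [317 232  70  30 616] [0.549 0.147 0.088] [0.617 0.316 0.158]
scene blu [ 59  72  46  17 479] [-0.128 -1.608  0.005] [ 0.044 -1.381  0.034]
scene blu [ 183  176   64   49 1263] [ 0.452 -0.29   0.005] [ 0.576 -0.125  0.075]
```

View pics/to.png

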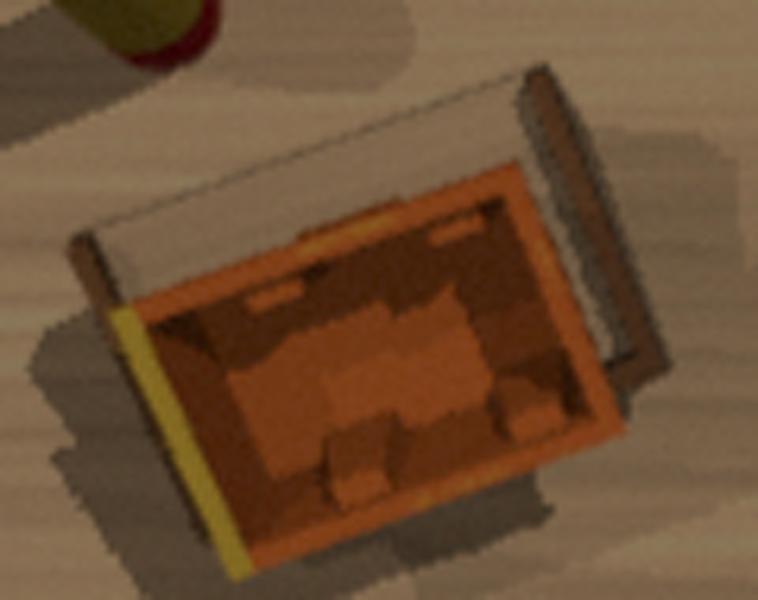

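View pics/tb.png

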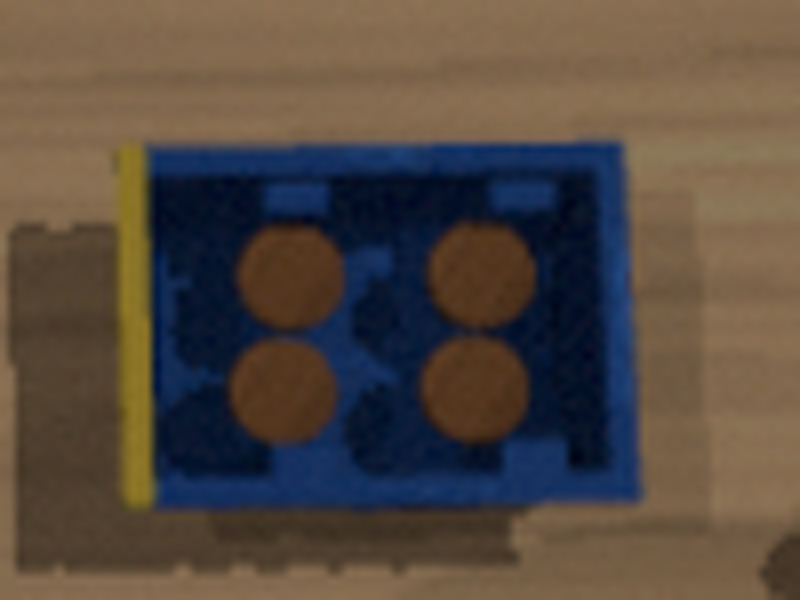

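View pics/so.png

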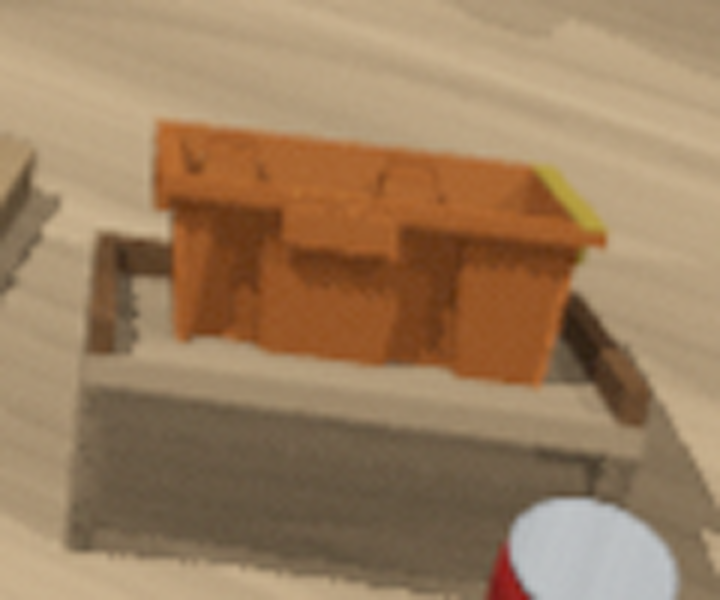

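```bash
cat >> h.py <<'E'
from scipy.optimize import least_squares
from scipy.spatial.transform import Rotation as Ro
def proj(im,X):
    c=X@im["R"].T+im["t"]; p=c@im["intrinsics"].T; return p[:,:2]/p[:,2:]
C=np.array([[62,87,70],[62,-87,70],[-62,-87,70],[-62,87,70]])/1000.
E
python3 - <<'E'
from h import *
T=dict(np.load("top0.npz")); S=dict(np.load("scene0.npz"))
s=6.316
o=np.array([[112,308],[520,162],[625,430],[238,582]])/s-0.5+[95,140]
os_=np.array([[605,236],[157,122],[545,165]])/6.0-.5+[290,200]; oi=[0,2,3]
b=np.array([[118,145],[622,143],[640,500],[125,507]])/8-.5+[270,170]
def R(yaw,tilt): return Ro.from_euler("ZY",[yaw,-tilt]).as_matrix()  # +x side up
def f(p,full=False):
    X=C@R(p[3],p[4]).T+p[:3]
    return np.r_[(proj(T,X)-o).ravel(),(proj(S,X[oi])-os_).ravel()]
r=least_squares(f,[.54,.22,.08,.3,np.radians(28)]); print("free",np.round(r.x,4),np.degrees(r.x[3:]),np.round(r.fun,1))
g=lambda q:f(np.r_[q,np.radians(28)])
r=least_squares(g,[.54,.22,.08,.3]); print("28",np.round(r.x,4),np.round(r.fun,1))
p=r.x;M=R(p[3],np.radians(28))
for n,q in(("gp",[57,-14,58]),("gn",[-57,-14,58]),("yel",[0,80,70]),("com",[0,0,25])): print(n,np.round(M@np.array(q)/1000+p[:3],4))
fb=lambda p:(proj(T,C@R(p[2],0).T+np.r_[p[:2],0])-b).ravel()
r=least_squares(fb,[.51,-.2,0]);print("blue",np.round(r.x,4),np.round(r.fun,1))
# depth checks: orange rim far side
W=cloud(T); 
for uv in o: print(uv,[np.round(W[int(uv[1]+d),int(uv[0])],3) for d in(-1,0,1)])
B=W[188:233,289:349].reshape(-1,3);top=B[(B[:,2]>.066)&(B[:,2]<.08)];print("blue rim",np.percentile(top,[1,50,99],axis=0).round(3))
from rig import manip; print(Ro.from_quat(np.roll(manip.get_state()["ee_rot"],-1)).as_matrix().round(3))
E
```

```text
free [0.5634 0.2351 0.068  0.3611 0.4756] [20.68689055 27.25090807] [ 0.1  0.5 -0.1 -0.4  1.   0.2 -0.  -0.4  0.3  0.1 -0.4 -0.3  0.9  0.3]
28 [0.5641 0.2353 0.0686 0.3593] [ 0.   0.5 -0.  -0.2  0.9  0.1 -0.  -0.5  0.3 -0.3 -0.4 -0.2  0.9  0.6]
gp [0.5907 0.2303 0.1466]
gn [0.4964 0.1949 0.0931]
yel [0.5052 0.2986 0.1304]
com [0.5531 0.2311 0.0907]
blue [ 0.5096 -0.2044  0.0028] [-0.2  0.1  0.3 -0.3  0.1  0.2 -0.2 -0. ]
[112.23274224 188.26504117] [array([0.569, 0.342, 0.111]), array([0.565, 0.341, 0.115]), array([0.554, 0.326, 0.157])]
[176.83058898 165.14914503] [array([0.634, 0.176, 0.097]), array([0.633, 0.177, 0.091]), array([0.612, 0.164, 0.159])]
[193.45503483 207.58106396] [array([0.516, 0.125, 0.11 ]), array([0.514, 0.126, 0.104]), array([0.512, 0.126, 0.104])]
[132.18207726 231.64692844] [array([0.454, 0.285, 0.106]), array([0.451, 0.285, 0.107]), array([0.459, 0.316, 0.002])]
blue rim [[ 0.448 -0.291  0.066]
 [ 0.524 -0.24   0.07 ]
 [ 0.57  -0.131  0.075]]
[[ 0.332 -0.001 -0.943]
 [ 0.943 -0.001  0.332]
 [-0.002 -1.     0.   ]]
```

Request:
arm_command --commands '[[8.5,[3.3,-2.6,0.2],-0.073],[8.5,[3.3,-2.6,0.2],-0.073],[8.5,[3.3,-2.6,0.2],-0.073],[8.5,[3.3,-2.6,0.2],-0.073],[8.5,[3.3,-2.6,0.2],-0.073],[8.5,[3.4,-2.6,0.2],-0.073],[8.5,[3.4,-2.6,0.2],-0.073],[8.5,[3.4,-2.6,0.2],-0.073],[8.5,[3.3,-2.6,0.2],-0.073],[8.5,[3.3,-2.6,0.2],-0.073],[8.5,[3.3,-2.6,0],-0.073],[8.5,[3.4,-2.6,0],-0.07]]' --grip_force 50

```text
clock: 1.3
position: [0.592, 0.2291, 0.2443]
ee_rot: [0.696, -0.696, -0.125, 0.125]
contact_force: [0.2, 0.4, -0.2]
width: 0.0851
```

```bash
cat >> h.py <<'E'
def st():
    from rig import manip
    s=manip.get_state(); M=Ro.from_quat(np.roll(s["ee_rot"],-1)).as_matrix()
    print("t",round(float(s["clock"]),2),"p",s["position"].round(4),"yaw",round(float(np.arctan2(M[1,0],M[0,0])),4),"approach",M[:,1].round(3),"F",s["contact_force"].round(1),"w",round(float(s["width"]),4),"q",s["qpos"].round(2))
    return s
E
python3 - <<'E'
from h import *; from rig import manip
im=manip.get_image("wrist");np.savez("w1.npz",**im);st()
crop(im,0,0,512,384,"pics/w1.png")
for q in ([.5907,.2303,.1466],[.5641,.2353,.0686]): print(proj(im,np.array([q]))*1.5625)
E
```

```text
t 1.35 p [0.5985 0.224  0.2435] yaw 0.3498 approach [ 0.006 -0.005 -1.   ] F [ 5.2 -2.2  1.5] w 0.0849 q [ 0.25  0.36  1.33 -0.01  1.45 -0.1 ]
[[402.80963609 300.84281684]]
[[371.76244187 252.34562165]]
```

View pics/w1.png

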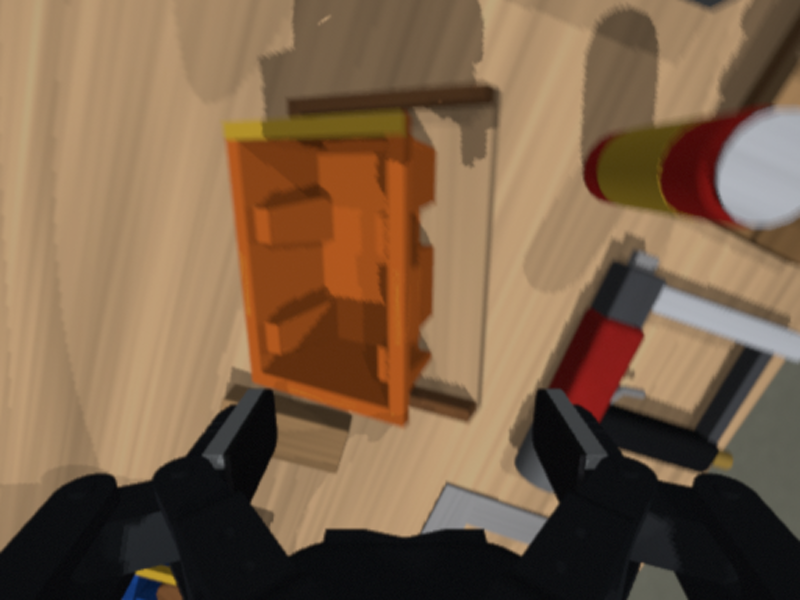

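```bash
python3 - <<'E'
from h import *; from rig import manip
im=manip.get_image("wrist");np.savez("w2.npz",**im);st()
s=crop(im,130,60,290,280,"pics/w2.png");print(s)
for q in ([.5907,.2303,.1466],): print((proj(im,np.array([q]))-[130,60])*s)
M=Ro.from_euler("ZY",[.3593,-np.radians(28)]).as_matrix(); print((proj(im,C@M.T+[.5641,.2353,.0686])-[130,60])*s)
E
```

```text
t 1.4 p [0.5953 0.2264 0.2432] yaw 0.3531 approach [ 0.001 -0.003 -1.   ] F [-1.5 -0.1 -0.6] w 0.085 q [ 0.26  0.36  1.33 -0.    1.45 -0.1 ]
2.727272727272727
[[333.96148373 339.87674252]]
[[322.44175023  -4.50885783]
 [333.11057175 555.88631815]
 [ 70.58024935 483.62258123]
 [  9.45651518  24.62819716]]
```

View pics/w2.png

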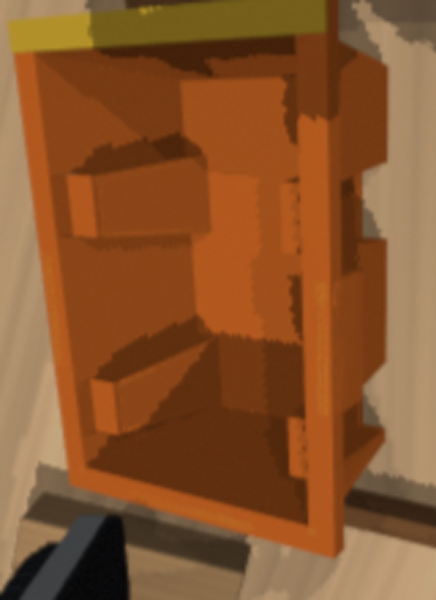

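Request:
arm_command --commands '[[8.5,[0,0,-1.5],0.006],[8.5,[0,0,-2.5],0],[8.5,[0,0,-2.5],0],[8.5,[0,0,-2],0],[8.5,[0,0,-1.4],0],[8.5,[0,0,0],0],[8.5,[0,0,0],0]]'

```text
clock: 2.1
position: [0.5906, 0.2308, 0.1456]
ee_rot: [0.695, -0.695, -0.128, 0.129]
contact_force: [0.6, -0.5, -0.7]
width: 0.085
```

```bash
python3 - <<'E'
from h import *; from rig import manip
im=manip.get_image("wrist");st()
crop(im,0,0,512,384,"pics/w3.png")
im=manip.get_image("scene");crop(im,290,180,410,300,"pics/s3.png")
E
```

```text
t 2.15 p [0.5913 0.2308 0.1463] yaw 0.3655 approach [ 0.001  0.    -1.   ] F [ 0.6 -0.2  0.1] w 0.0848 q [ 0.26  0.41  1.49  0.    1.23 -0.1 ]
```

View pics/w3.png

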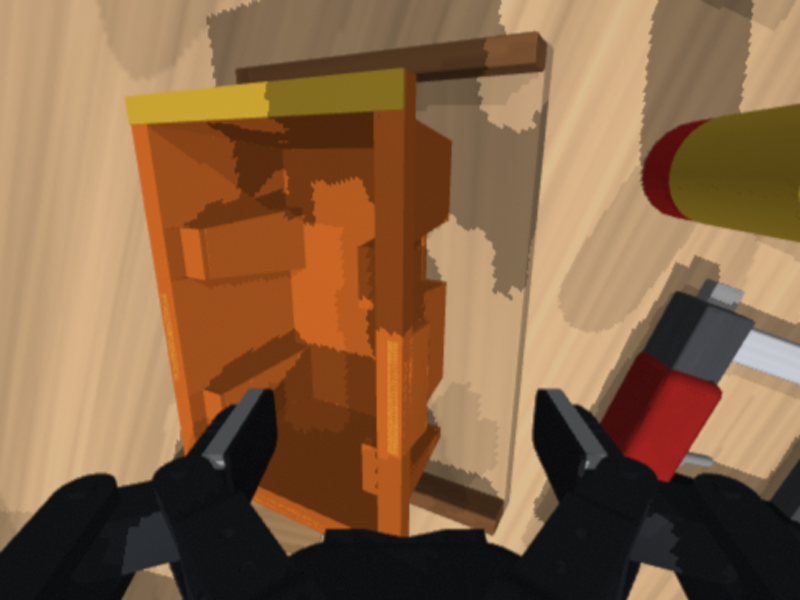

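View pics/s3.png

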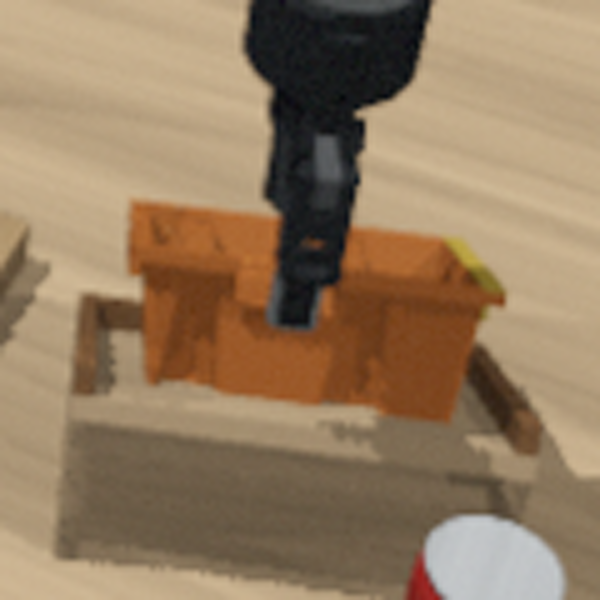

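Request:
arm_command --commands '[[3,[0,0,0],0],[3,[0,0,0],0],[3,[0,0,0],0],[0,[0,0,0],0],[0,[0,0,0],0],[0,[0,0,0],0],[0,[0,0,0],0],[0,[0,0,0],0]]' --grip_force 50

```text
clock: 3.0
position: [0.5915, 0.2304, 0.1461]
ee_rot: [0.695, -0.695, -0.129, 0.128]
contact_force: [-0.1, 0.8, 2.4]
width: 0.007
```

```bash
python3 - <<'E'
from h import *; from rig import manip
im=manip.get_image("wrist");st()
crop(im,0,0,512,384,"pics/w4.png")
im=manip.get_image("scene");crop(im,290,180,410,300,"pics/s4.png")
E
```

```text
t 3.05 p [0.5915 0.2304 0.146 ] yaw 0.3649 approach [ 0.001  0.    -1.   ] F [-0.5  0.   2.1] w 0.0073 q [ 0.26  0.41  1.49  0.    1.23 -0.1 ]
```

View pics/w4.png

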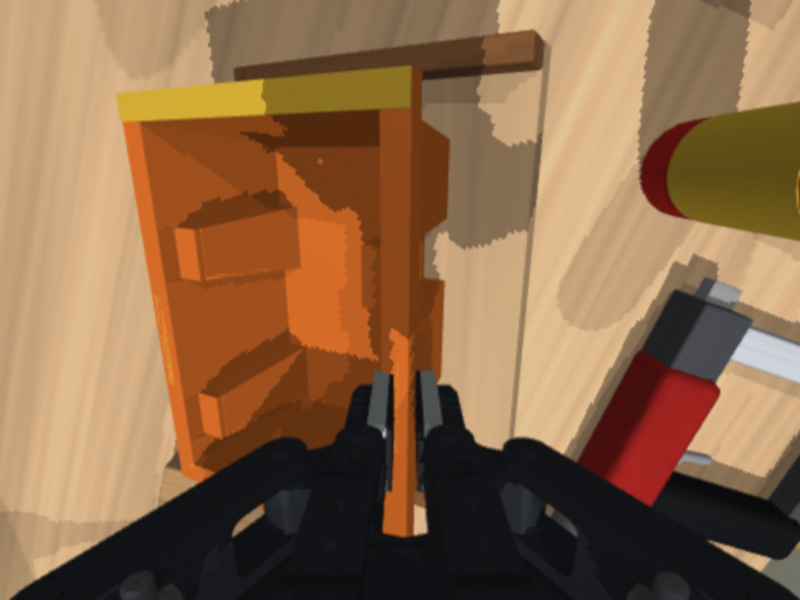

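View pics/s4.png

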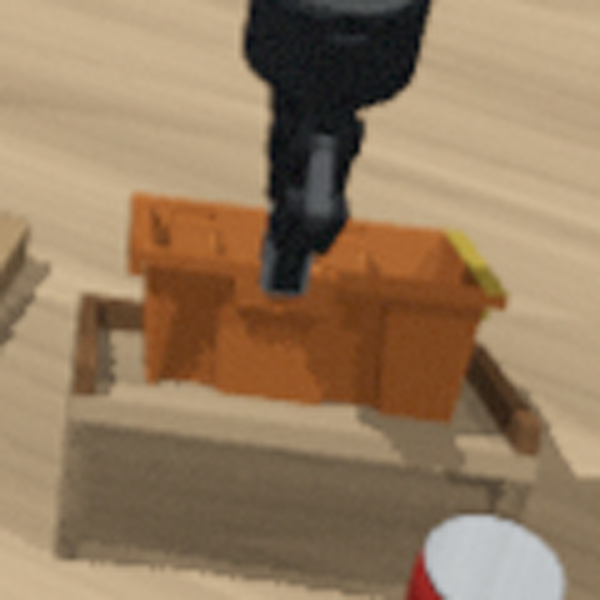

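Request:
arm_command --commands '[[0,[0,0,0],0],[0,[0,0,0],0],[0,[0,0,0.5],0],[0,[0,0,1],0],[0,[0,0,1],0],[0,[0,0,1],0],[0,[0,0,1],0],[0,[0,0,0.5],0],[0,[0,0,0],0]]' --grip_force 80

```text
clock: 4.0
position: [0.5916, 0.2304, 0.1969]
ee_rot: [0.695, -0.695, -0.129, 0.128]
contact_force: [-0.1, 0.3, -2.1]
width: 0.0036
```

```bash
python3 - <<'E'
from h import *; from rig import manip
im=manip.get_image("wrist");st();np.savez("w5.npz",**im)
crop(im,0,0,512,384,"pics/w5.png")
im=manip.get_image("scene");crop(im,290,170,410,290,"pics/s5.png")
E
```

```text
t 4.05 p [0.5912 0.2304 0.1961] yaw 0.3651 approach [ 0.001  0.    -1.   ] F [ 0.5 -0.9 -1.8] w 0.0039 q [ 0.26  0.38  1.42 -0.    1.34 -0.1 ]
```

View pics/w5.png

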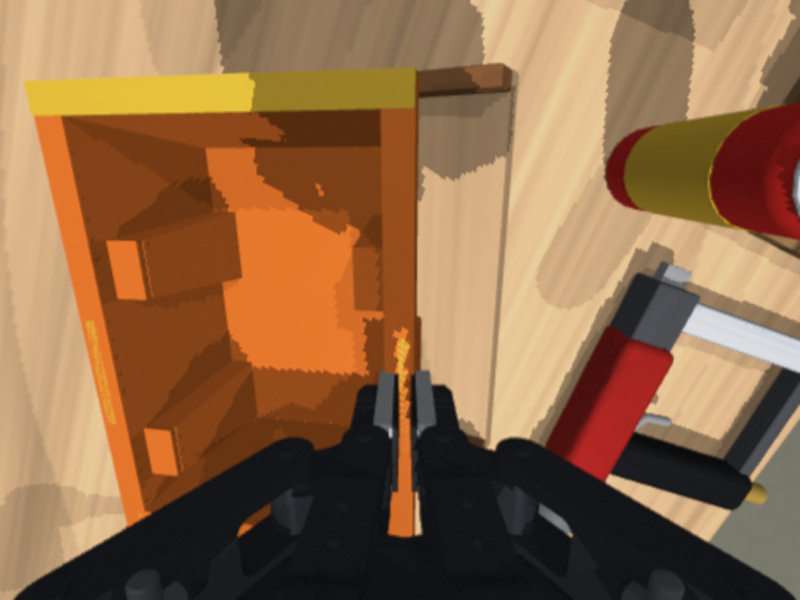

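View pics/s5.png

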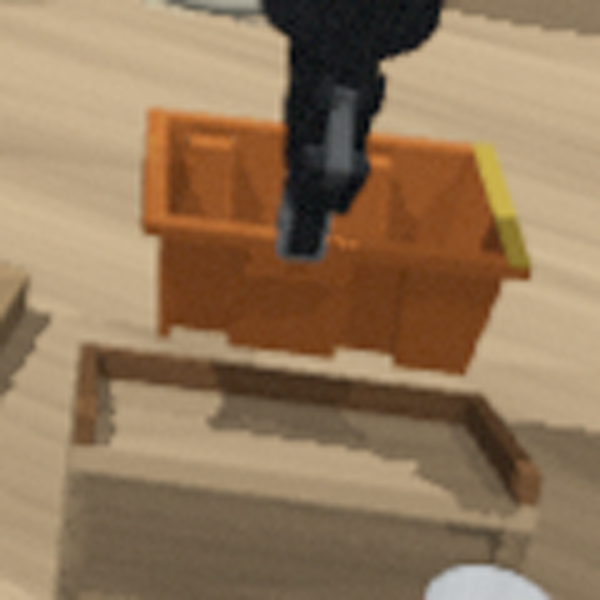

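```bash
python3 - <<'E'
from h import *
im=dict(np.load("w5.npz"));W=cloud(im);f=1/1.5625
for nm,(u,v) in dict(yl=(60,97),yr=(385,90),ym=(220,92),l1=(60,200),l2=(95,350),r1=(400,180),r2=(398,280),floor=(300,280)).items():
    P=W[int(v*f)-1:int(v*f)+2,int(u*f)-1:int(u*f)+2].reshape(-1,3);print(nm,np.nanmedian(P,0).round(4))
E
```

```text
yl [0.4561 0.2824 0.1939]
yr [0.5521 0.3186 0.2107]
ym [0.5058 0.302  0.2027]
l1 [0.4593 0.25   0.1922]
l2 [0.4793 0.1986 0.1926]
r1 [0.5646 0.2976 0.2109]
r2 [0.5744 0.269  0.2106]
floor [0.5359 0.2338 0.1347]
```

Request:
arm_command --commands '[[0,[0,0,1.5],0],[0,[-0.7,0,2],0.04],[0,[-2.5,-0.8,0],0.12],[0,[-2.5,-0.8,0],0.13],[0,[-2.5,-0.8,0],0.13],[0,[-2.5,-0.8,0],0.13],[0,[-2.5,-0.8,0],0.13],[0,[-2.5,-0.8,0],0.13],[0,[-2.5,-0.8,0],0.13],[0,[-2.5,-0.8,0],0.13],[0,[-2,-0.7,0],0.1],[0,[-1,-0.3,0],0.036]]'

```text
clock: 5.3
position: [0.3513, 0.1557, 0.2301]
ee_rot: [0.5, -0.499, -0.5, 0.501]
contact_force: [-0.4, -1.1, -3.1]
width: 0.0041
```

Request:
arm_command --commands '[[0,[0,0,-2.5],0],[0,[0,0,-3.5],0],[0,[0,0,-3.5],0],[0,[0,0,-2.5],0],[0,[0,0,-1.5],0],[0,[0,0,-0.5],0],[0,[0,0,0],0]]'

```text
clock: 6.0
position: [0.3535, 0.1562, 0.0901]
ee_rot: [0.5, -0.5, -0.499, 0.501]
contact_force: [-0.8, 0.2, -1.7]
width: 0.0038
```

```bash
python3 - <<'E'
from h import *; from rig import manip
st()
im=manip.get_image("top");crop(im,0,0,512,384,"pics/t6.png");st()
im=manip.get_image("scene");crop(im,140,100,396,292,"pics/s6.png")
E
```

```text
t 6.0 p [0.3535 0.1562 0.0901] yaw 1.5709 approach [-0.002 -0.    -1.   ] F [-0.8  0.2 -1.7] w 0.0038 q [ 0.24  0.13  2.09  0.    0.93 -1.34]
t 6.05 p [0.3543 0.1564 0.0908] yaw 1.571 approach [ 0.  0. -1.] F [ 0.7 -0.1 -2.4] w 0.0038 q [ 0.24  0.13  2.08  0.    0.93 -1.34]
```

View pics/t6.png

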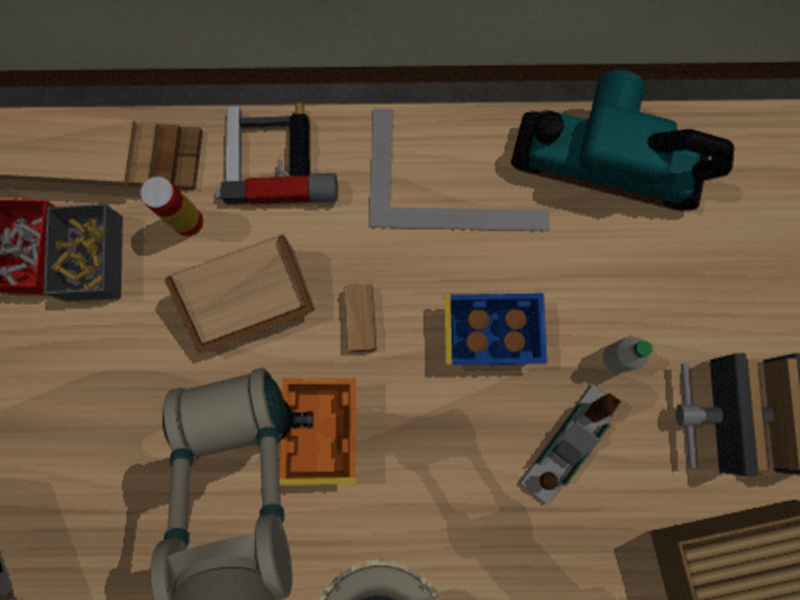

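View pics/s6.png

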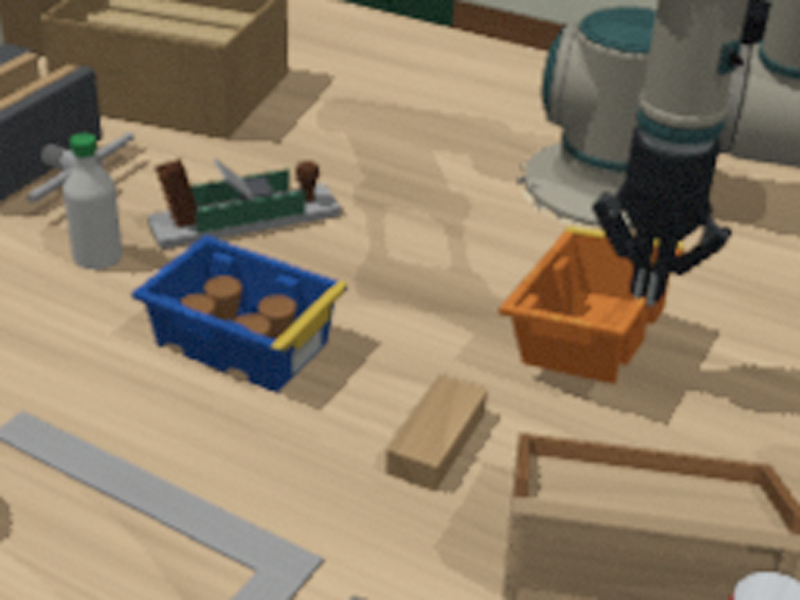

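Request:
arm_command --commands '[[0,[0,0,-1],0],[0,[0,0,-0.7],0],[0,[0,0,-0.3],0],[0,[0,0,-0.3],0],[0,[0,0,-0.3],0],[0,[0,0,-0.3],0],[0,[0,0,-0.2],0],[0,[0,0,0],0]]' --grip_force 20

```text
clock: 6.9
position: [0.3543, 0.1562, 0.0595]
ee_rot: [0.5, -0.5, -0.5, 0.5]
contact_force: [0.5, 0.8, -0.1]
width: 0.0038
```

```bash
python3 - <<'E'
from h import *; from rig import manip
st()
im=manip.get_image("scene");crop(im,270,150,398,246,"pics/s7.png")
E
```

```text
t 6.9 p [0.3543 0.1562 0.0595] yaw 1.5715 approach [ 0. -0. -1.] F [ 0.5  0.8 -0.1] w 0.0038 q [ 0.24  0.17  2.13 -0.    0.84 -1.34]
```

View pics/s7.png

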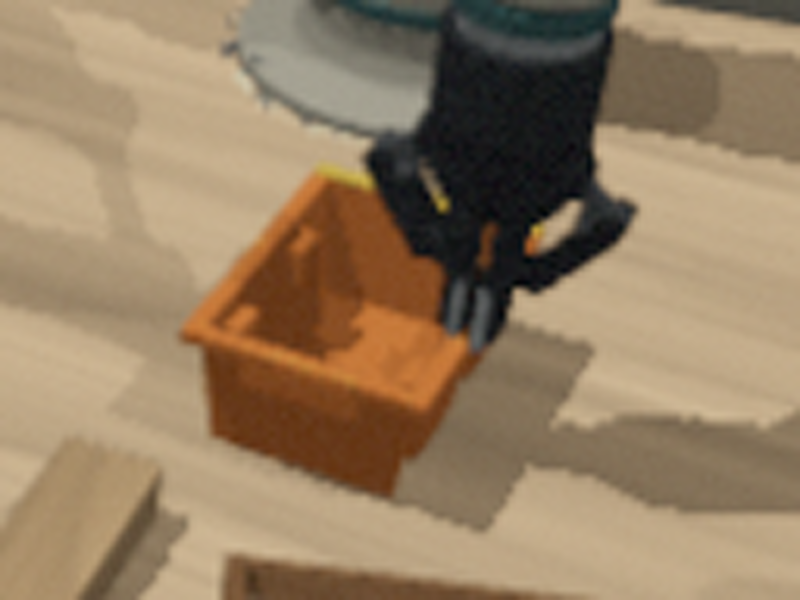

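Request:
arm_command --commands '[[0,[0,0,-0.2],0],[0,[0,0,-0.2],0],[1.5,[0,0,0],0],[3,[0,0,0],0],[5,[0,0,0],0],[8.5,[0,0,0],0],[8.5,[0,0,0],0],[8.5,[0,0,0],0]]'

```text
clock: 7.75
position: [0.3541, 0.1563, 0.0556]
ee_rot: [0.5, -0.5, -0.5, 0.5]
contact_force: [0.7, 0.3, -0.1]
width: 0.0845
```

Request:
arm_command --commands '[[8.5,[0,0,2],0],[8.5,[0,0,3],0],[8.5,[0,0,3],0],[8.5,[0,0,2],-0.1],[8.5,[0,0,1],-0.14],[8.5,[0,0,0],-0.14],[8.5,[0,0,0],-0.14],[8.5,[0,0,0],-0.14],[8.5,[0,0,0],-0.14],[8.5,[0,0,0],-0.14],[8.5,[0,0,0],-0.14],[8.5,[0,0,0],-0.14]]'

```text
clock: 8.95
position: [0.3539, 0.1563, 0.1655]
ee_rot: [-0.697, 0.697, 0.121, -0.122]
contact_force: [-0.4, -0.0, 0.1]
width: 0.085
```

Request:
arm_command --commands '[[8.5,[0,0,0],-0.14],[8.5,[0,0,0],-0.14],[8.5,[0,0,0],-0.14],[8.5,[0,0,0],-0.14],[8.5,[0,0,0],-0.14],[8.5,[0,0,0],-0.14],[8.5,[0,0,0],-0.14],[8.5,[0,0,0],-0.14],[8.5,[0,0,0],-0.14],[8.5,[0,0,0],-0.14],[8.5,[0,0,0],-0.14],[8.5,[0,0,0],-0.14]]'

```text
clock: 10.15
position: [0.3539, 0.1563, 0.1655]
ee_rot: [-0.555, 0.556, -0.438, 0.438]
contact_force: [0.2, -0.0, 0.1]
width: 0.0849
```

Request:
arm_command --commands '[[8.5,[0,0,0],-0.1],[8.5,[0,0,0],-0.14],[8.5,[0,0,0],0]]'

```text
clock: 10.45
position: [0.354, 0.1563, 0.1655]
ee_rot: [-0.5, 0.501, -0.499, 0.499]
contact_force: [0.3, -0.3, -0.2]
width: 0.0848
```

```bash
python3 - <<'E'
from h import *; from rig import manip
st()
im=manip.get_image("wrist");np.savez("w8.npz",**im);crop(im,0,0,512,384,"pics/w8.png")
im=manip.get_image("top");np.savez("t8.npz",**im);crop(im,160,220,260,320,"pics/t8.png");st()
E
```

```text
t 10.45 p [0.354  0.1563 0.1655] yaw -1.5688 approach [-0. -0. -1.] F [ 0.3 -0.3 -0.2] w 0.0848 q [ 0.24  0.04  1.96 -0.    1.14  1.8 ]
t 10.55 p [0.354  0.1563 0.1656] yaw -1.5661 approach [-0. -0. -1.] F [ 0.3 -1.2 -1. ] w 0.085 q [ 0.24  0.04  1.96 -0.    1.14  1.8 ]
```

View pics/w8.png

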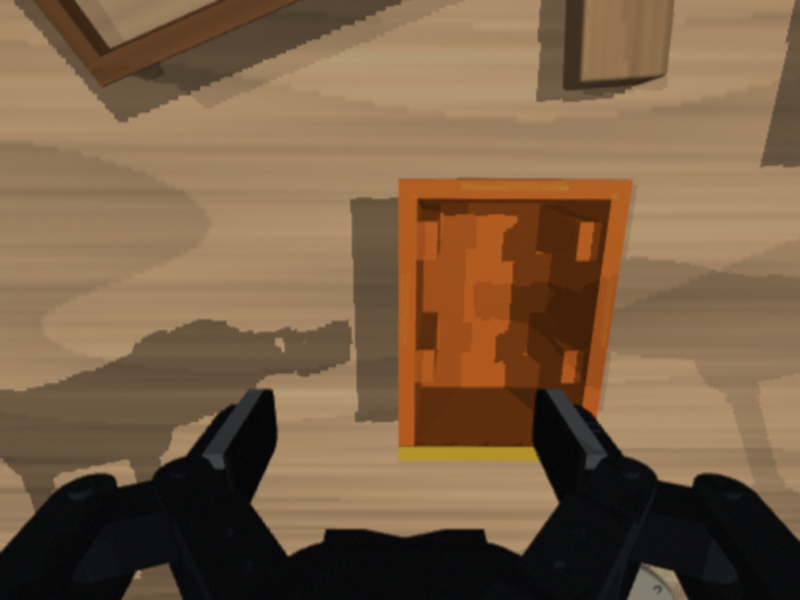

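View pics/t8.png

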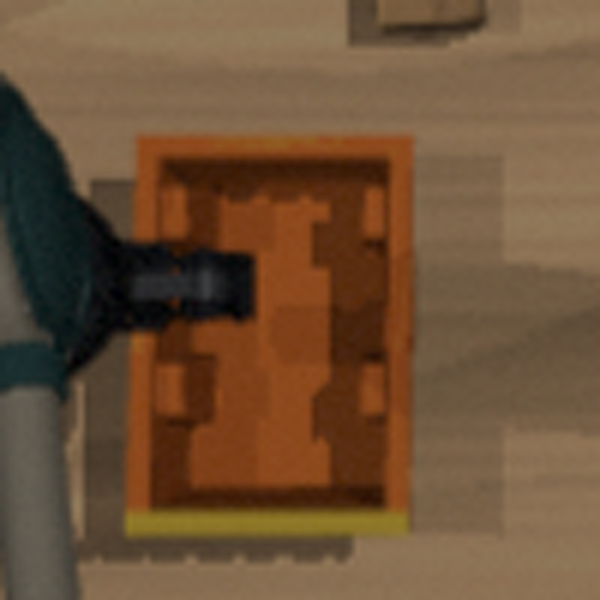

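```bash
python3 - <<'E'
from h import *
T=dict(np.load("t8.npz"));Wr=dict(np.load("w8.npz"))
o=np.array([[125,535],[137,135],[413,137],[408,535]])/6-.5+[160,220]
w=np.array([[399,462],[399,179],[632,180]])/1.5625-.5
X=lambda p:C@Ro.from_euler("z",p[2]).as_matrix().T+np.r_[p[:2],0]
ft=lambda p:(proj(T,X(p))-o).ravel(); fw=lambda p:(proj(Wr,X(p)[:3])-w).ravel()
for f in(ft,fw,lambda p:np.r_[ft(p),fw(p)]):
    r=least_squares(f,[.34,.1,1.57]);p=r.x;print(p.round(4),r.fun.round(1))
    print(" grip",(Ro.from_euler("z",p[2]).as_matrix()@[.057,-.014,0])[:2]+p[:2])
E
```

```text
[0.337  0.0971 1.5641] [-0.1  0.1  0.   0.1  0.1 -0.3  0.   0.1]
 grip [0.35134565 0.15398366]
[0.338  0.0967 1.572 ] [ 0.3 -1.7 -0.4  0.9  0.1  0.3]
 grip [0.35197238 0.15370808]
[0.3379 0.0968 1.5704] [ 0.2 -0.2 -0.1 -0.1 -0.  -0.7  0.4 -0.4  0.  -1.7 -0.3  0.9  0.1  0.6]
 grip [0.35190356 0.15378614]
```

Request:
arm_command --commands '[[8.5,[-0.1,-0.2,-2],0],[8.5,[-0.1,0,-3],0],[8.5,[0,0,-3],0],[8.5,[0,0,-2],0],[8.5,[0,0,-1],0],[3,[0,0,0],0],[3,[0,0,0],0],[1.5,[0,0,0],0],[0,[0,0,0],0],[0,[0,0,0],0],[0,[0,0,0],0],[0,[0,0,0],0]]' --grip_force 40

```text
clock: 11.75
position: [0.3526, 0.1545, 0.0563]
ee_rot: [0.501, -0.5, 0.499, -0.5]
contact_force: [-0.2, -0.4, 6.5]
width: 0.0054
```

Request:
arm_command --commands '[[0,[0,0,0],0],[0,[0,0,0],0],[0,[0,0,1],0],[0,[0,0,2],0],[0,[0,0,3],0],[0,[0,0,3],0],[0,[0,0,3],0],[0,[0,0,2],0],[0,[0,0,1],0],[0,[0,0,0],0]]'

```text
clock: 12.75
position: [0.3526, 0.1545, 0.2063]
ee_rot: [0.501, -0.5, 0.499, -0.5]
contact_force: [-0.5, 0.3, -2.5]
width: 0.0051
```

```bash
python3 - <<'E'
from h import *; from rig import manip
st()
im=manip.get_image("wrist");np.savez("w9.npz",**im);crop(im,0,0,512,384,"pics/w9.png");st()
E
```

```text
t 12.75 p [0.3526 0.1545 0.2063] yaw -1.5689 approach [ 0.002  0.    -1.   ] F [-0.5  0.3 -2.5] w 0.0051 q [ 0.23 -0.01  1.89 -0.    1.25  1.8 ]
t 12.8 p [0.3518 0.1543 0.2052] yaw -1.5689 approach [-0. -0. -1.] F [ 0.3  0.4 -1.9] w 0.0051 q [ 0.23 -0.    1.9   0.    1.25  1.8 ]
```

View pics/w9.png

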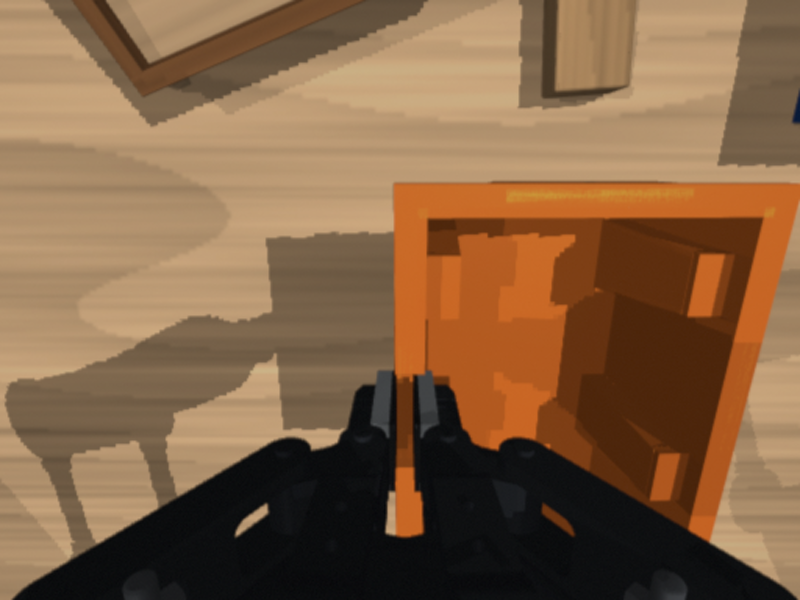

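```bash
python3 - <<'E'
from h import *
im=dict(np.load("w9.npz"));W=cloud(im);f=1/1.5625
for nm,(u,v) in dict(tl=(412,200),tm=(600,207),tr=(775,197),l2=(410,290),r2=(725,450),r1=(750,300)).items():
    P=W[int(v*f)-1:int(v*f)+2,int(u*f)-1:int(u*f)+2].reshape(-1,3);print(nm,np.nanmedian(P,0).round(4))
E
```

```text
tl [0.421  0.1515 0.2214]
tm [0.419  0.0945 0.2188]
tr [0.4217 0.0399 0.2165]
l2 [0.3936 0.1518 0.2213]
r2 [0.3317 0.0355 0.2165]
r1 [0.3887 0.0403 0.217 ]
```

Request:
arm_command --commands '[[0,[0.3,-1,1.5],0.04],[0,[0.8,-2.5,1],0.12],[0,[0.8,-3,0],0.14],[0,[0.8,-3,0],0.14],[0,[0.9,-3,0],0.14],[0,[0.9,-3,0],0.14],[0,[0.9,-3,0],0.14],[0,[0.9,-3,0],0.14],[0,[0.9,-3,0],0.14],[0,[0.9,-3,0],0.14],[0,[0.9,-3,0],0.14],[0,[0.6,-2.5,0],0.11]]'

```text
clock: 14.0
position: [0.4473, -0.1767, 0.2282]
ee_rot: [0.708, -0.706, 0.014, -0.011]
contact_force: [-0.2, 0.5, -2.2]
width: 0.0056
```

Request:
arm_command --commands '[[0,[0.3,-1.4,0],0.04],[0,[0,0,0],0],[0,[0,0,0],0],[0,[0,0,0],0]]'

```text
clock: 14.4
position: [0.4502, -0.1881, 0.2297]
ee_rot: [0.708, -0.707, 0.001, 0.001]
contact_force: [-0.4, -0.1, -1.9]
width: 0.005
```

```bash
python3 - <<'E'
from h import *; from rig import manip
st()
im=manip.get_image("top");np.savez("t10.npz",**im);print(crop(im,260,150,390,270,"pics/t10.png",650,600));st()
im=manip.get_image("scene");np.savez("s10.npz",**im);print(crop(im,150,110,280,230,"pics/s10.png",650,600));st()
E
```

```text
t 14.4 p [ 0.4502 -0.1881  0.2297] yaw -0.0 approach [-0.002  0.002 -1.   ] F [-0.4 -0.1 -1.9] w 0.005 q [-0.54  0.14  1.67  0.    1.33 -0.54]
5.0
t 14.45 p [ 0.4504 -0.1882  0.2301] yaw 0.0003 approach [-0.001  0.001 -1.   ] F [ 0.3  0.3 -2.2] w 0.0054 q [-0.54  0.14  1.67  0.    1.33 -0.54]
5.0
t 14.5 p [ 0.4506 -0.1883  0.2304] yaw 0.0007 approach [-0.001  0.001 -1.   ] F [-0.2  0.8 -2.2] w 0.0053 q [-0.54  0.14  1.67  0.    1.33 -0.54]
```

View pics/t10.png

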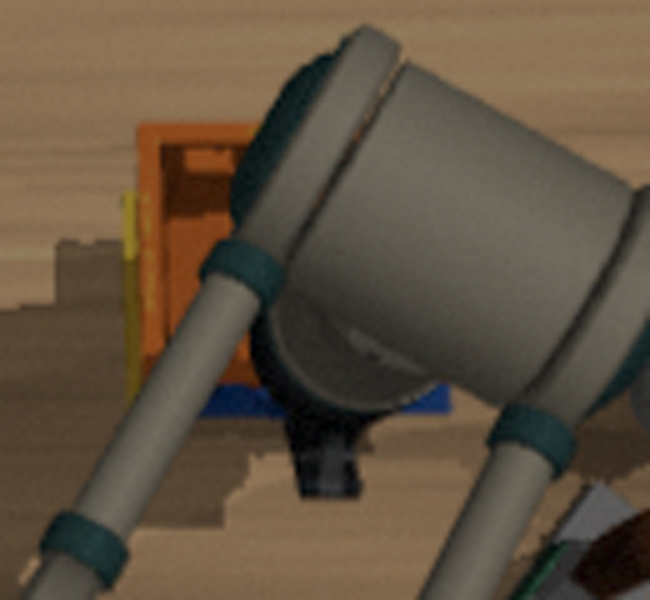

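View pics/s10.png

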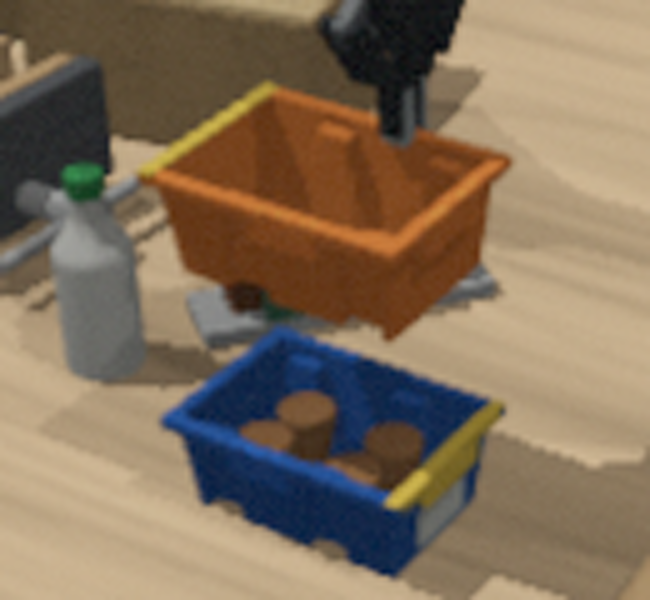

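```bash
python3 - <<'E'
from h import *
S=dict(np.load("s10.npz"))
tiles=[]
for (u,v) in [(252,142),(228,159),(178,145),(204,127),(250,191),(228,210),(183,194),(207,176)]:
    p=S["pixels"][v-10:v+10,u-10:u+10,::-1]; p=cv2.resize(p,(200,200),interpolation=cv2.INTER_CUBIC)
    cv2.putText(p,f"{u-10},{v-10}",(3,12),0,.4,(255,255,255)); tiles.append(p)
cv2.imwrite("pics/corn.png",np.vstack([np.hstack(tiles[:4]),np.hstack(tiles[4:])]))
E
```

```text
(no output)
```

View pics/corn.png

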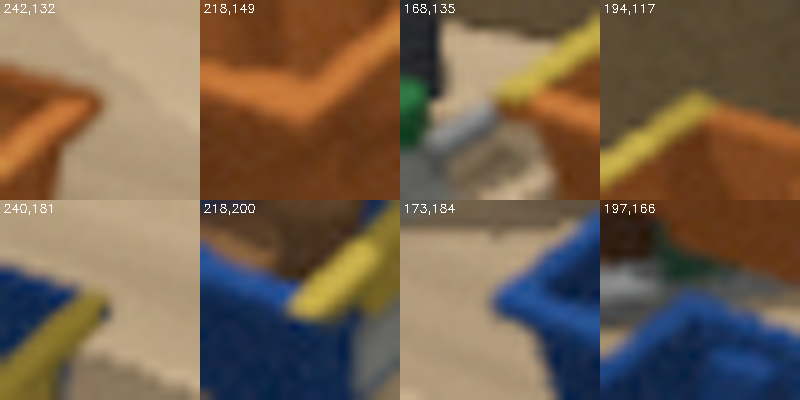

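```bash
python3 - <<'E'
from h import *
S=dict(np.load("s10.npz"))
# order C: (+x,+y),(+x,-y),(-x,-y),(-x,+y)
o=np.array([[203.5,126.3],[252,141.7],[228.3,161],[177.7,144.8]])-.45
b=np.array([[231.8,211.2],[182.3,194.0],[206,175.2],[250.5,190.2]])-.45
M=lambda y,t=0:Ro.from_euler("ZY",[y,-t]).as_matrix()
fb=lambda p:(proj(S,C@M(p[2]).T+np.r_[p[:2],0])-b).ravel()
r=least_squares(fb,[.51,-.2,0]);B=r.x;print("blue",B.round(4),r.fun.round(1))
t=np.radians(2.4);zg=.2301+.015
def X(p): 
    R=M(p[2],t); return C@R.T+np.r_[p[:2],zg-(R@[.057,0,.07])[2]]
fo=lambda p:(proj(S,X(p))-o).ravel()
r=least_squares(fo,[.51,-.2,3.14]);print("or",r.x.round(4),r.fun.round(1),"diff",(r.x-B).round(4))
# top view: visible corner tote(-x,-y)->world(+x,+y) at crop (138,123), edge left x
T=dict(np.load("t10.npz"));print("top pred corner crop",(proj(T,X(r.x))-[260,150]+.5)*5, "expected if centred on blue",(proj(T,X([.5096,-.2044,3.1444]))-[260,150]+.5)*5)
E
```

```text
blue [ 0.5082 -0.2046  0.0383] [-0.6  0.1  0.1  0.1 -0.7 -0.1  1.2 -0.2]
or [ 0.5075 -0.203   3.1333] [ 0.1  0.2  0.7 -0.6  0.   0.4 -0.7 -0.4] diff [-6.000e-04  1.600e-03  3.095e+00]
top pred corner crop [[519.91608234 376.27822223]
 [141.1052371  375.76897797]
 [137.99600629 116.23664521]
 [506.77366622 116.27355684]] expected if centred on blue [[524.14890936 369.69027231]
 [145.59290839 373.36976939]
 [139.4543908  113.96099425]
 [507.9811035  110.00773877]]
```

Request:
arm_command --commands '[[0,[0.1,-0.15,-1.5],0.002],[0,[0,0,-2],0],[0,[0,0,-2],0],[0,[0,0,-1.7],0],[0,[0,0,-1],0],[0,[0,0,-0.3],0],[0,[0,0,0],0],[0,[0,0,0],0]]'

```text
clock: 15.3
position: [0.4527, -0.1912, 0.1465]
ee_rot: [-0.707, 0.707, 0.001, -0.0]
contact_force: [-0.5, -0.3, -2.2]
width: 0.0056
```

```bash
python3 - <<'E'
from h import *; from rig import manip
st()
im=manip.get_image("top");np.savez("t11.npz",**im);crop(im,275,165,355,240,"pics/t11.png",640,600)
im=manip.get_image("scene");np.savez("s11.npz",**im);crop(im,170,140,270,230,"pics/s11.png",660,600);st()
im=manip.get_image("wrist");np.savez("w11.npz",**im);crop(im,0,0,512,384,"pics/w11.png")
E
```

```text
t 15.3 p [ 0.4527 -0.1912  0.1465] yaw 0.002 approach [ 0.002 -0.001 -1.   ] F [-0.5 -0.3 -2.2] w 0.0056 q [-0.54  0.21  1.8   0.    1.13 -0.54]
t 15.4 p [ 0.4527 -0.1912  0.1465] yaw 0.002 approach [ 0.002 -0.001 -1.   ] F [ 0.6 -0.4 -2.8] w 0.0054 q [-0.54  0.21  1.8   0.    1.13 -0.54]
```

View pics/t11.png

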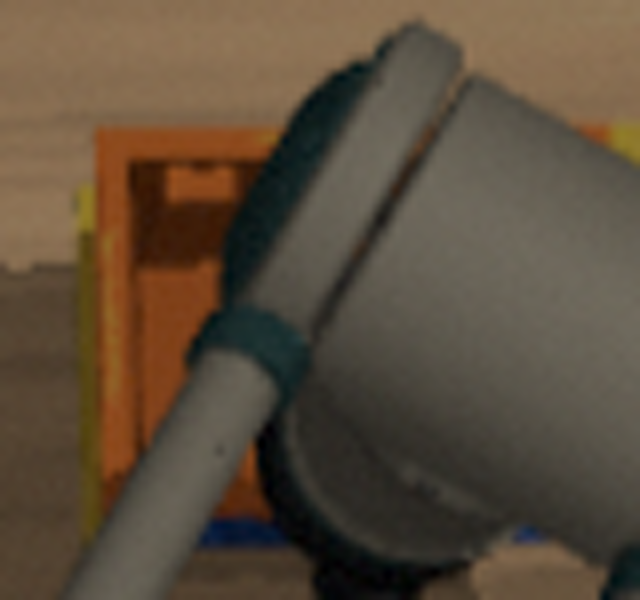

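View pics/s11.png

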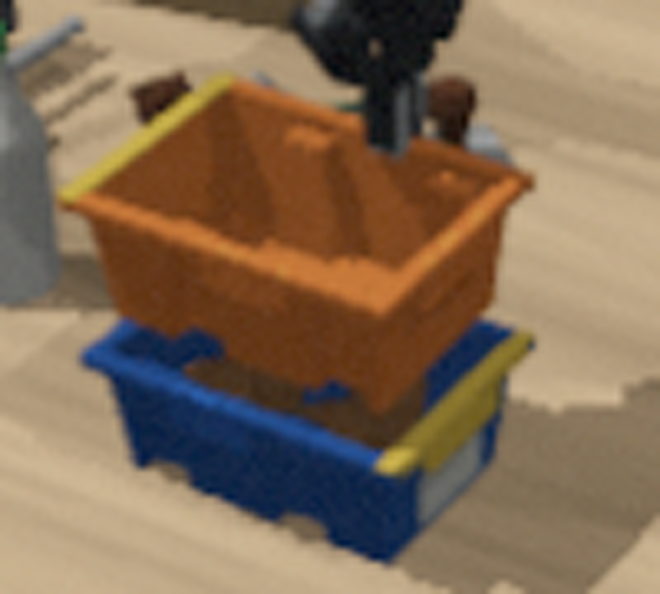

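View pics/w11.png

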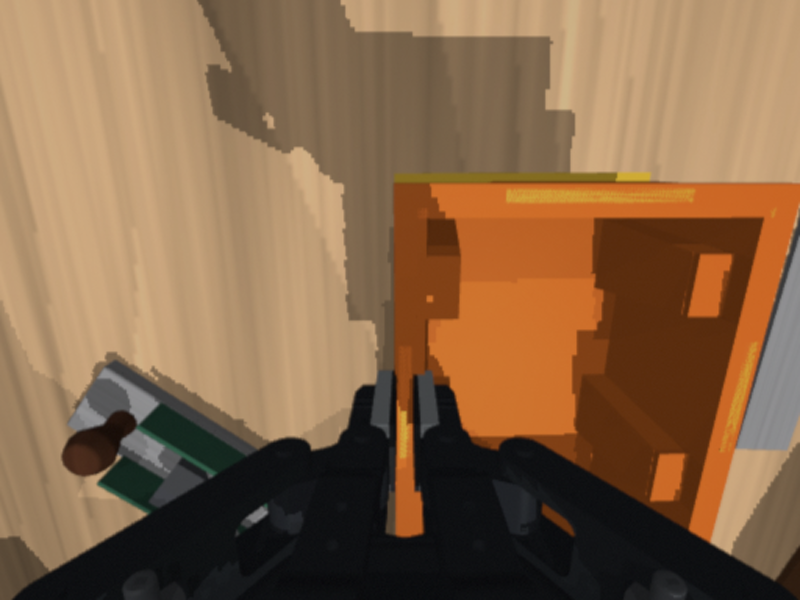

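```bash
python3 - <<'E'
from h import *
def ray(im,u,v,z):
    K=im["intrinsics"];d=im["R"].T@np.linalg.solve(K,[u,v,1]);c=-im["R"].T@im["t"];return (c+d*(z-c[2])/d[2]).round(4)
W=dict(np.load("w11.npz"));f=1/1.5625
g=lambda u,v:(u*f-.3,v*f-.3)
print("blue +y corners", ray(W,*g(395,173.5),.07),ray(W,*g(651,172.5),.07))
zt=.1465+.015
print("orange +y corners",ray(W,*g(395,183),zt),ray(W,*g(799,184),zt-.005))
T=dict(np.load("t11.npz"))
print("top: orange +x+y",ray(T,97/8-.5+275,128/8-.5+165,zt-.005),"blue yel +y+x",ray(T,77/8-.5+275,187/8-.5+165,.07), "blue -x edge",ray(T,250/8-.5+275,545/8-.5+165,.07))
T0=dict(np.load("top0.npz"));print("blue0",ray(T0,118/8-.5+270,145/8-.5+170,.07))
S=dict(np.load("s11.npz"));s=6.6
h=lambda u,v:(u/s-.5+170,v/s-.5+140)
for n,u,v,z in(("o ++",380,312,zt-.005),("o -x+y",533,180,zt),("o +x-y",60,196,zt-.005),("o -x-y",228,77,zt),("b ++",408,472,.07),("b -x+y",532,340,.07),("b +x-y",83,354,.07)): print(n,ray(S,*h(u,v),z))
crop(W,370,100,512,140,"pics/w11b.png")
E
```

```text
blue +y corners [ 0.4485 -0.1182  0.07  ] [ 0.5732 -0.1176  0.07  ]
orange +y corners [ 0.4502 -0.1195  0.1615] [ 0.5728 -0.1198  0.1565]
top: orange +x+y [ 0.5726 -0.1198  0.1565] blue yel +y+x [ 0.5709 -0.1175  0.07  ] blue -x edge [ 0.4476 -0.1737  0.07  ]
blue0 [ 0.5716 -0.1179  0.07  ]
o ++ [ 0.5737 -0.121   0.1565]
o -x+y [ 0.4562 -0.1167  0.1615]
o +x-y [ 0.5727 -0.2925  0.1565]
o -x-y [ 0.453  -0.2881  0.1615]
b ++ [ 0.5667 -0.1134  0.07  ]
b -x+y [ 0.4515 -0.1189  0.07  ]
b +x-y [ 0.5713 -0.2906  0.07  ]
```

View pics/w11b.png

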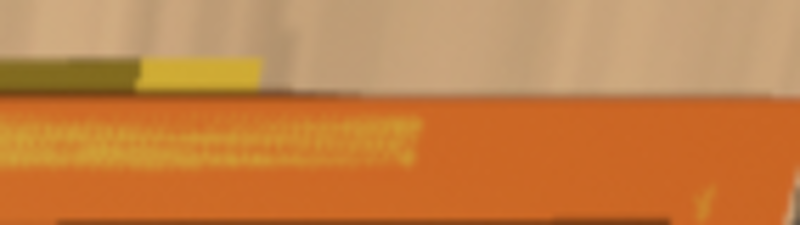

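Request:
arm_command --commands '[[0,[0,0.18,-0.5],0],[0,[0,0,-0.7],0],[0,[0,0,-0.5],0],[0,[0,0,-0.3],0],[0,[0,0,0],0]]' --grip_force 25

```text
clock: 15.95
position: [0.4516, -0.1889, 0.1249]
ee_rot: [0.707, -0.707, -0.0, 0.001]
contact_force: [-1.2, 0.4, -2.4]
width: 0.0051
```

Request:
arm_command --commands '[[0,[0,0,-0.15],0],[0,[0,0,-0.15],0],[0,[0,0,-0.1],0],[0,[0,0,0],0]]'

```text
clock: 16.35
position: [0.4521, -0.1891, 0.1216]
ee_rot: [-0.707, 0.707, 0.001, -0.001]
contact_force: [0.1, -0.5, -2.9]
width: 0.0054
```

```bash
python3 - <<'E'
from h import *; from rig import manip
st()
im=manip.get_image("scene");crop(im,170,140,270,230,"pics/s12.png",660,600);st()
E
```

```text
t 16.35 p [ 0.4521 -0.1891  0.1216] yaw 0.0018 approach [ 0. -0. -1.] F [ 0.1 -0.5 -2.9] w 0.0054 q [-0.54  0.23  1.84  0.    1.07 -0.54]
t 16.4 p [ 0.4521 -0.1891  0.1217] yaw 0.0019 approach [ 0. -0. -1.] F [-0.8  0.4 -2.6] w 0.0056 q [-0.54  0.23  1.84  0.    1.07 -0.54]
```

View pics/s12.png

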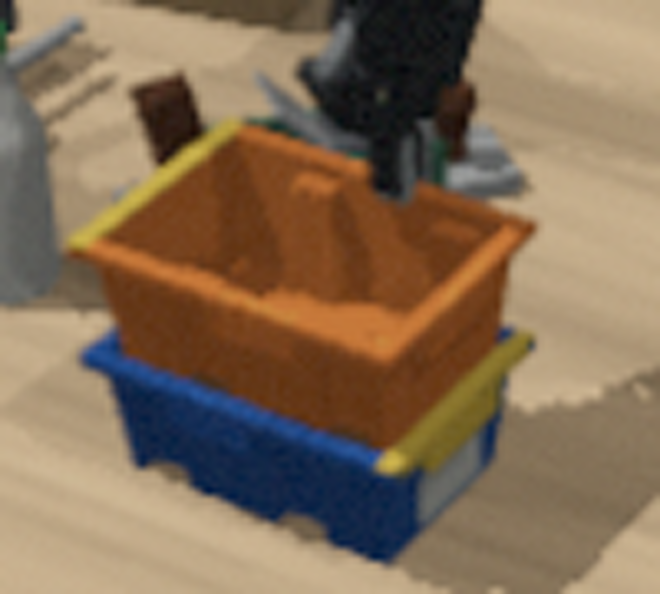

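Request:
arm_command --commands '[[0,[0,0,-0.1],0],[0,[0,0,-0.1],0],[0,[0,0,-0.1],0],[0,[0,0,0],0]]' --grip_force 20

```text
clock: 16.8
position: [0.452, -0.1892, 0.1186]
ee_rot: [-0.707, 0.707, 0.001, -0.001]
contact_force: [-0.8, -0.9, -0.7]
width: 0.0057
```

Request:
arm_command --commands '[[0,[0,0,-0.1],0],[0,[0,0,0],0]]'

```text
clock: 17.0
position: [0.4522, -0.1892, 0.1183]
ee_rot: [-0.707, 0.707, 0.001, -0.001]
contact_force: [-0.9, 0.2, 4.6]
width: 0.0053
```

```bash
python3 - <<'E'
from h import *; from rig import manip
st()
im=manip.get_image("scene");crop(im,170,140,270,230,"pics/s13.png",660,600);st()
im=manip.get_image("wrist");crop(im,0,0,512,384,"pics/w13.png")
W=cloud(im);f=1/1.5625
for nm,(u,v) in dict(tl=(412,200),tm=(600,207),tr=(775,197),l2=(410,290),r2=(725,450),r1=(750,300)).items():
    P=W[int(v*f)-1:int(v*f)+2,int(u*f)-1:int(u*f)+2].reshape(-1,3);print(nm,np.nanmedian(P,0).round(4))
E
```

```text
t 17.0 p [ 0.4522 -0.1892  0.1183] yaw 0.002 approach [ 0.001 -0.    -1.   ] F [-0.9  0.2  4.6] w 0.0053 q [-0.54  0.24  1.85 -0.    1.06 -0.54]
t 17.05 p [ 0.4521 -0.1892  0.1183] yaw 0.002 approach [ 0.001 -0.    -1.   ] F [-2.   0.7  5.6] w 0.0058 q [-0.54  0.24  1.85 -0.    1.06 -0.54]
tl [ 0.4545 -0.1225  0.1327]
tm [ 0.5109 -0.1243  0.1328]
tr [ 0.5622 -0.1214  0.1333]
l2 [ 0.4542 -0.1497  0.1332]
r2 [ 0.5666 -0.2085  0.1326]
r1 [ 0.563  -0.1534  0.1323]
```

View pics/s13.png

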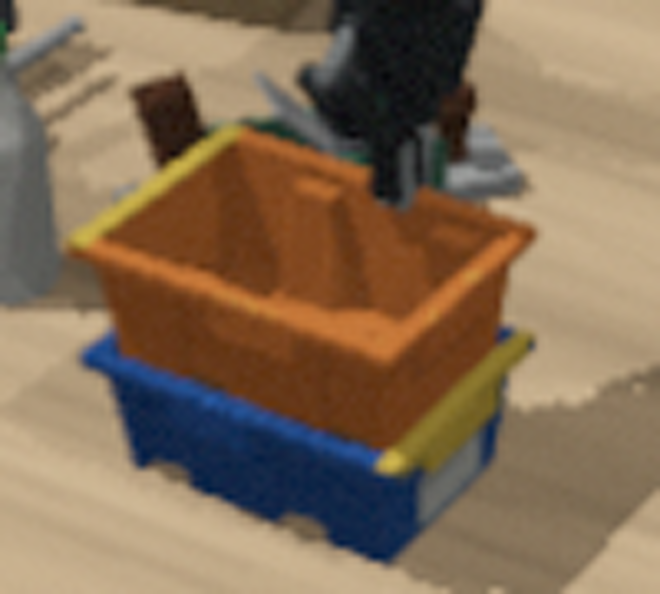

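View pics/w13.png

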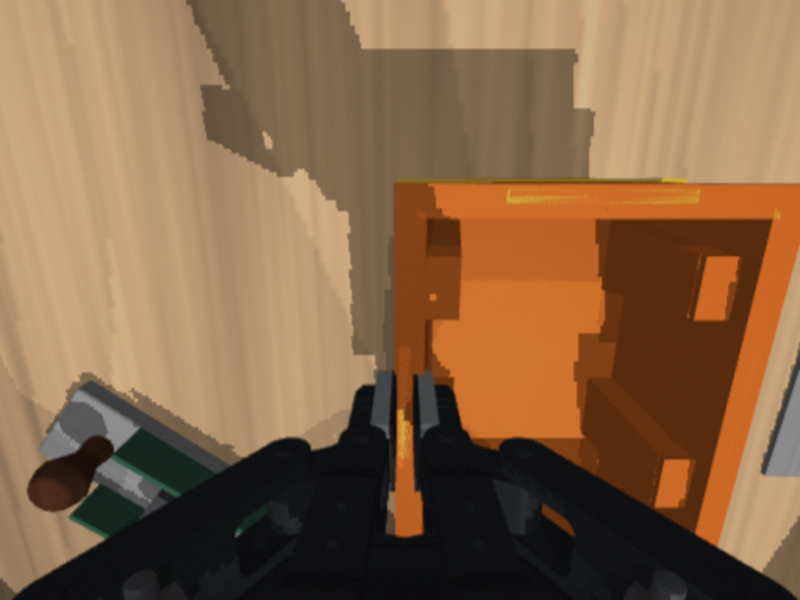

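Request:
arm_command --commands '[[1,[0,0,0],0],[2,[0,0,0],0],[4,[0,0,0],0],[5,[0,0,0],0],[5,[0,0,0],0],[5,[0,0,1],0],[5,[0,0,2],0],[5,[0,0,3],0],[5,[0,0,3],0],[5,[0,0,3],0]]'

```text
clock: 18.1
position: [0.452, -0.1891, 0.2396]
ee_rot: [-0.707, 0.707, 0.001, -0.0]
contact_force: [-0.0, -0.5, -0.4]
width: 0.0499
```

Request:
arm_command --commands '[[5,[0,2,1],0],[5,[0,4,0],0],[5,[0,4,0],0],[5,[0,4,0],0],[5,[0,4,0],0],[5,[0,4,0],0],[5,[0,3,0],0],[5,[0,2,0],0],[5,[0,0,0],0]]'

```text
clock: 19.0
position: [0.4519, 0.0831, 0.2484]
ee_rot: [0.707, -0.707, -0.002, 0.002]
contact_force: [0.8, -0.8, 0.2]
width: 0.0501
```

```bash
python3 - <<'E'
from h import *; from rig import manip
st()
im=manip.get_image("scene");np.savez("s14.npz",**im);crop(im,0,0,512,384,"pics/s14.png")
im=manip.get_image("top");np.savez("t14.npz",**im);crop(im,0,0,512,384,"pics/t14.png")
W=cloud(im);hsv=cv2.cvtColor(im["pixels"],cv2.COLOR_RGB2HSV)
m=(hsv[...,0]>3)&(hsv[...,0]<14)&(hsv[...,1]>190)&(W[...,2]>.12)&(W[...,2]<.15)&(W[...,1]<-.1)
P=W[m];A=np.c_[P[:,:2]-P[:,:2].mean(0),np.ones(len(P))];c=np.linalg.lstsq(A,P[:,2],rcond=None)[0];print(len(P),"slopes deg",np.degrees(c[:2]).round(2),"z",c[2].round(4),np.percentile(P,[1,99],axis=0).round(4))
crop(im,270,170,370,245,"pics/t14b.png")
E
```

```text
t 19.0 p [0.4519 0.0831 0.2484] yaw 0.0056 approach [ 0.001  0.001 -1.   ] F [ 0.8 -0.8  0.2] w 0.0501 q [0.03 0.09 1.69 0.   1.37 0.02]
723 slopes deg [-0.47  0.61] z 0.1292 [[ 0.4482 -0.279   0.1204]
 [ 0.5693 -0.118   0.1359]]
```

View pics/s14.png

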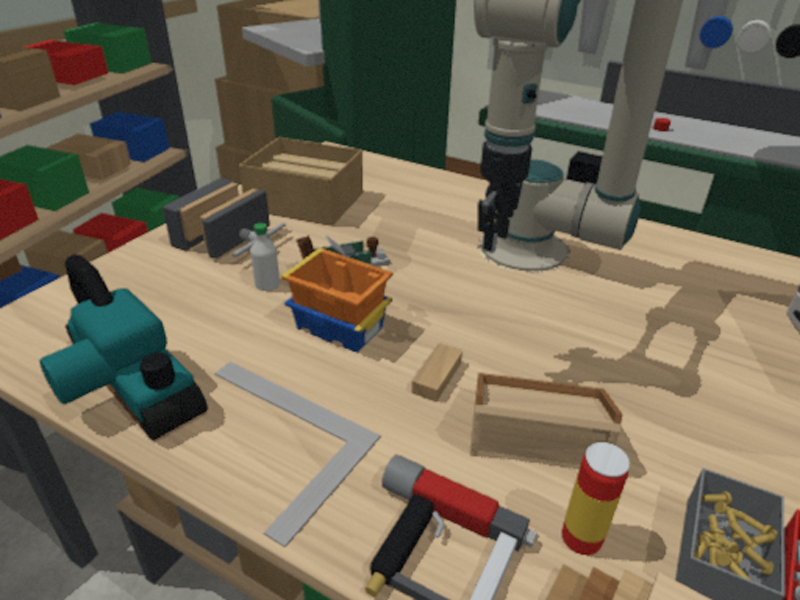

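View pics/t14.png

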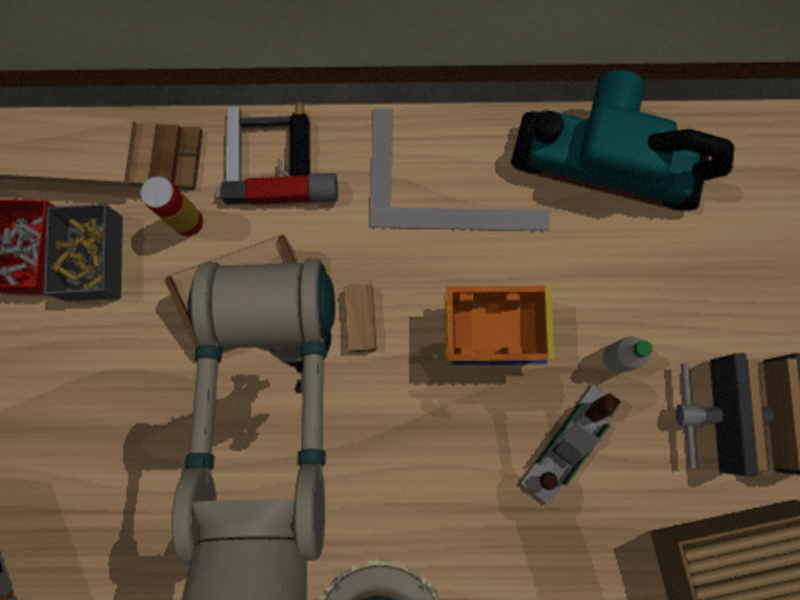

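View pics/t14b.png

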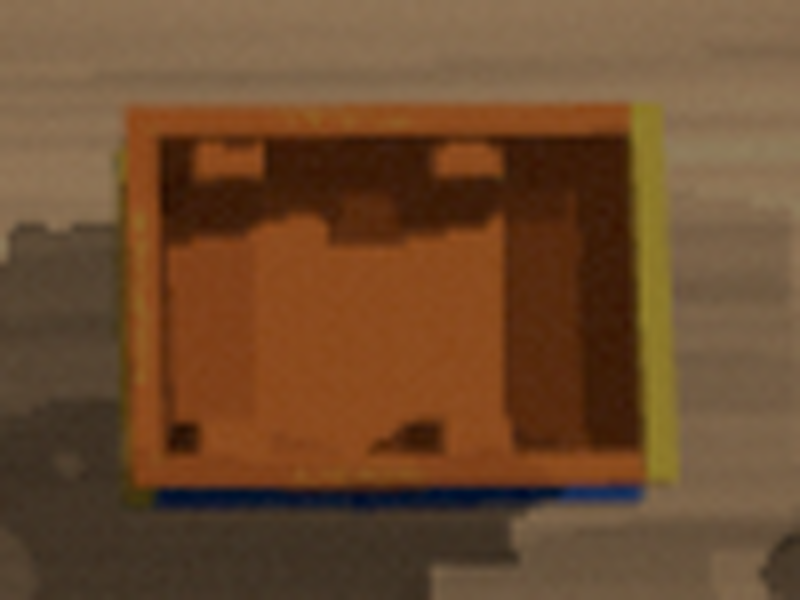

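```bash
python3 - <<'E'
from h import *; from rig import manip
W=cloud(dict(np.load("t14.npz")))
q=lambda u,v:(int(round(u/8-.5+270)),int(round(v/8-.5+170)))
for nm,L in dict(far=[(u,120) for u in range(180,620,20)],near=[(u,468) for u in range(180,620,20)],left=[(146,v) for v in range(150,440,20)],right=[(655,v) for v in range(140,460,20)]).items():
    print(nm,np.nanmedian([W[q(*p)[1],q(*p)[0]] for p in L],0).round(4))
a=np.load("top0.npz")["pixels"].astype(int);b=np.load("t14.npz")["pixels"].astype(int)
d=(abs(a-b).sum(2)>60)
for n,(u0,v0,u1,v1) in dict(spray=(85,110,130,145),stapler=(135,60,220,135),square=(230,65,355,150),offcut=(215,175,243,228),glue=(383,210,420,242),plane=(330,245,400,325)).items(): print(n,d[v0:v1,u0:u1].sum())
print(manip.sign_off())
E
```

```text
far [ 0.5681 -0.204   0.1315]
near [ 0.4532 -0.2006  0.1312]
left [ 0.5105 -0.1235  0.1325]
right [ 0.5109 -0.2858  0.1325]
spray 0
stapler 0
square 0
offcut 0
glue 0
plane 0
the job is handed in; nothing more can be done
None
```

The orange tote is stacked on the blue one, turned end for end, and released. I handed the job in at about 19 s of the 38 s allowed.

**How it was done:** I took the tote off the stand by its +x rim grip. The wrist's range did not allow the full half turn in one hold, so I set the tote level on clear bench. I regripped it with the hand turned round, finished the turn, and lowered it onto the ledges. Contact force at seating was about 5 N. The tote hung 9° off level after the first grip and 2.4° after the second. It levelled out on contact both times.

**Last checks:**
- **Seating:** The four rim edges read 131.2 to 132.5 mm high, against 132 mm expected. That is level within the depth noise and does not show it nested deeper.
- **Direction:** Its yellow end points opposite to the blue tote's.
- **Blue tote and surroundings:** The blue tote's visible edges are where they were. The picture areas around all six bystanders show no change.

**Not confirmed or disagreed:**
- **Feet:** The feet can no longer be seen under the orange tote. That it clears them is inferred from the rim height.
- **Plane fit:** A rough fit through the rim points showed about 0.5° of slope. I put that down to inside-wall points, because the edge readings did not bear it out.
- **Blue tote's yaw:** The scene and top cameras disagreed by about 2° before the lowering. I trusted the top view, which fitted better.

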